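# Sort the storage tins by weight

### The job

Three identical closed tins stand on the worktop: one is full, one half full and one empty, and only their weight tells which. Stand the full one on the serving tray and the empty one in the dish drainer, both upright and set down gently, and leave the half-full one standing where it was (if you lift it to feel its weight, put it back in its place). Do not tip any tin, and leave everything else on the worktop alone.

Things in the scene. Friction and masses are not known exactly. Their poses are not given: they have to be found in the camera images.
- tin_1: Closed steel storage tin, one of three alike, 72 x 72 mm, 108 mm tall to the lid's top; on the lid a wooden bar handle 60 mm long (tin's x), 16 mm wide (y), from 122 to 140 mm above the tin's base. Origin: centre of underside, z up. Any tin may be the full (0.70 to 0.82 kg), half-full (0.37 to 0.48 kg) or empty one (0.17 kg); nothing shows outside.
- tin_2: A tin exactly like tin_1 (same origin, axes, handle, and unknown contents).
- tin_3: A tin exactly like tin_1 (same origin, axes, handle, and unknown contents).
- tray: Wooden serving tray with a low rim, fixed, 160 mm (its x) by 200 mm (its y), rim 18 mm high and 8 mm thick, floor 6 mm above the worktop, inside 144 x 184 mm. Origin: centre of its underside. It may lie on the left or the right of the tins.
- drainer: White plastic dish drainer with slatted sides, fixed, 160 mm (its x) by 200 mm (its y), sides 60 mm high and 6 mm thick, floor 6 mm above the worktop, inside 148 x 188 mm. Origin: centre of its underside. It lies on the other side of the tins from the tray.
- spoon: Bystander, not to be disturbed: wooden spoon, 170 mm, lying between the tins. Origin: under the middle of the tool.
- soap: Bystander, not to be disturbed: yellow dish soap bottle, 60 mm across, 170 mm tall. Origin: centre of its underside.
- mill: Bystander, not to be disturbed: dark wooden pepper mill, 52 mm across, 150 mm tall. Origin: centre of its underside.
Mind the look-alikes: they are no part of the job. Leave any green or pink look-alike of the tin_1 alone.

How it is judged (in metres and radians):
At the end, for the whole second after the job is handed in: Full tin on the tray floor inside the rim (tray carries over 5.8 N), empty tin on the drainer floor inside its sides (under 2.7 N), half-full tin on the worktop within 40 mm of its start; all upright within 0.08 rad, at rest, released (((x of tin_1 in the frame of tray between -0.05 and 0.05 m and y of tin_1 in the frame of tray between -0.07 and 0.07 m and z of tin_1 in the frame of tray below 0.011 m and contact force between tin_1 and tray above 5.8 N) or (x of tin_2 in the frame of tray between -0.05 and 0.05 m and y of tin_2 in the frame of tray between -0.07 and 0.07 m and z of tin_2 in the frame of tray below 0.011 m and contact force between tin_2 and tray above 5.8 N) or (x of tin_3 in the frame of tray between -0.05 and 0.05 m and y of tin_3 in the frame of tray between -0.07 and 0.07 m and z of tin_3 in the frame of tray below 0.011 m and contact force between tin_3 and tray above 5.8 N)) and ((x of tin_1 in the frame of drainer between -0.05 and 0.05 m and y of tin_1 in the frame of drainer between -0.07 and 0.07 m and z of tin_1 in the frame of drainer below 0.011 m and contact force between tin_1 and drainer below 2.7 N) or (x of tin_2 in the frame of drainer between -0.05 and 0.05 m and y of tin_2 in the frame of drainer between -0.07 and 0.07 m and z of tin_2 in the frame of drainer below 0.011 m and contact force between tin_2 and drainer below 2.7 N) or (x of tin_3 in the frame of drainer between -0.05 and 0.05 m and y of tin_3 in the frame of drainer between -0.07 and 0.07 m and z of tin_3 in the frame of drainer below 0.011 m and contact force between tin_3 and drainer below 2.7 N)) and ((distance of tin_1 from where it was at the start of the episode below 0.04 m and height (world z) of tin_1 below 0.005 m) or (distance of tin_2 from where it was at the start of the episode below 0.04 m and height (world z) of tin_2 below 0.005 m) or (distance of tin_3 from where it was at the start of the episode below 0.04 m and height (world z) of tin_3 below 0.005 m)) and angle between each of tin_1, tin_2, tin_3's own z axis and vertical below 0.08 rad and linear speed of each of tin_1, tin_2, tin_3 below 0.02 m/s and angular speed of each of tin_1, tin_2, tin_3 below 0.2 rad/s); the robot touches nothing.
It fails at once if a tin was tipped by more than 0.6 rad (angle between any of tin_1, tin_2, tin_3's own z axis and vertical above 0.6 rad).
It fails at once if a tin was dropped or knocked: faster than 0.6 m/s with no finger holding it ((linear speed of tin_1 above 0.6 m/s and contact force between the fingers and tin_1 below 0.1 N) or (linear speed of tin_2 above 0.6 m/s and contact force between the fingers and tin_2 below 0.1 N) or (linear speed of tin_3 above 0.6 m/s and contact force between the fingers and tin_3 below 0.1 N)).
It fails at once if a tin was banged down with over 60 N (contact force between any of tin_1, tin_2, tin_3 and tray above 60 N or contact force between any of tin_1, tin_2, tin_3 and drainer above 60 N).
It fails at once if a bystander was moved by more than 30 mm (distance of any of spoon, soap, mill from where it was at the start of the episode above 0.03 m).
It also fails if it takes over 72 s, if anything falls off the work surface, if the arm or the gripper's body presses on something with over 40 N, if the wrist force passes 120 N, or if a joint passes its speed limit or range.

### The arm

A 6-joint arm with a two-finger parallel gripper is mounted at the origin on the work surface. World frame = base frame: x ahead of the robot, y to its left, z up, the work surface at z = 0. Lengths are in mm, angles in degrees, forces in N, time in s.
With the tool pointing down it reaches from about 350 to 850 mm from the base axis. Payload 8.1 kg.
Tool frame: the origin (TCP) lies on the centre line of the jaws, within the pads' length; the fingertips stand 19 mm ahead of it and the grasp point (between the pads) is the TCP (r.tip_reach is the z of the fingertips in the tool frame, in mm); z points along the fingers, y is the line along which they close (so a half turn about z gives the same grasp; the last joint's range is limited). The gripper opens to 85 mm and grips with 20 to 120 N. Pads are 22 mm wide; open, the fingers measure 114 mm over their backs; the gripper's body (76 mm by 85 mm) begins 54 mm behind the grasp point. The pads swing forward as they close: fully open they stand 13 mm farther back than shut.
Start: joints at [59.393, 7.471, 85.268, -0, 87.261, -4.893], TCP at [260.311, 540.596, 250.292] pointing down, gripper open.
Joint ranges: [-169.43, 169.43], [-51.17, 129.36], [1.28, 143.12], [-76.62, 256.62], [0, 156.53], [-152.29, 152.29]. Speed limits (degrees/s): [136.94, 136.94, 159.86, 180, 180, 180].

### API

Orientations are given as [roll, pitch, yaw] about the fixed x, y, z axes, in that order (R = Rz(yaw) Ry(pitch) Rx(roll)).
In Python, from bench import r gives the robot as it stands. The module is installed in compiled form; this text tells all that it offers.
- The arm moves only by the shell command python3 -m handwheel 'ROWS' [FORCE]. ROWS is JSON, a list of rows, each a list of 7 numbers: the shift along the tool's x, y, z in m, then the turn, a rotation vector about the tool's x, y, z in degrees, then the finger opening in m, from 0 to 0.0854. In form: [[tx, ty, tz, ax, ay, az, claw], ...]. A call has 1 to 8 rows; each row shifts and turns the commanded pose from where the row before left it, along the tool's axes as they then stand; what a row does not reach is not made up. A row lasts 1/12 s, in which the tool goes at most 41.7 mm and 7.16 degrees, less where a joint would pass 70% of its speed; a pose out of reach is approached as far as the arm can. A call with a gripper value outside its range is refused whole. The fingers move at their own pace and stop on an object; FORCE is the grip in N (left out, the last holds). Time passes only in rows, so rows that do not move let the fingers close. It gives the time, the measured TCP pose, the force, the opening and the grip force at its end, in the units of the state.
- r.sense(): the state, without advancing time (a new reading comes with each control period).
- r.snapshot(name): name is "side" or "top" or "wrist"; returns (picture, depth): 400x640x3 uint8, blue, green, red; 400x640 float32, mm along the optical axis (not along the pixel's ray), 0 where there is no reading.
- r.calibration(name): a dict with "vfov" (degrees; the focal length in pixels is half the picture's height over the tangent of half this angle, whatever the lens; pixels are square), "cx", "cy" (the principal point, pixels), "dist" ([k1, k2, p1, p2, k3] as OpenCV has them; the pictures are not rectified), "rvec" (rotation vector, rad) and "tvec" (3), from world to camera coordinates, as OpenCV has them; the wrist camera has in their place "tool_from_camera" (4x4, takes a point from camera to tool coordinates, whose origin is the TCP and whose axes are the flange's). Camera axes: x right, y down, z forward; pixel columns grow to the right and rows downward; lengths in mm; the calibration is good to about 2 mm. A picture is of the moment at which its call begins: read the wrist's pose just before it. calibration takes no time and is no camera call.
- r.hand_in(): hands the job in; it is judged then, once.
The state is a dict: "time": time; "joint_pos": joint angles; "qd": joint speeds; "joint_efforts": joint torques, N m; "tool_pos": TCP position; "tcp_rot": TCP orientation; "ft_force": force on the tool from outside, world axes, zero at the start; "wrist_torque": the same for the moment, N m; "finger_gap": finger opening in mm; "grip_force": force on a finger pad.
Only numpy, scipy, OpenCV 4.12 (cv2) and the standard library are available. Lean on these libraries where they do the work, as an engineer would, in place of code of your own. Each camera call takes 0.05 s, during which the arm holds its last target. There are 200 camera calls.

## Working session

There is one attempt and no reset: what is moved stays moved. The work goes in short steps, Python scripts to look and compute and a shell command to move; the robot and the scene stay as the last step left them, time stands still between calls to the robot, and variables do not carry over. Pictures are saved under pics/ and viewed, at most 10 in all, crops included, and the job is handed in when it is done.

```bash
mkdir -p pics; python3 - <<'E'
from bench import r
import cv2,numpy as np
for n in("top","side"):
    p,d=r.snapshot(n);cv2.imwrite(f"pics/{n}0.png",p);np.save(f"pics/{n}0.npy",d)
    print(n,r.calibration(n))
print(r.sense())
E
```

```text
top {'vfov': 56.438808841789296, 'cx': 322.73220611544076, 'cy': 196.48471410709158, 'dist': array([-0.05308559,  0.        ,  0.        ,  0.        ,  0.        ]), 'rvec': array([ 2.13974059, -2.16334193,  0.16786265]), 'tvec': array([ -1.64604135, 529.7185275 , 760.64721617])}
side {'vfov': 57.24041090184134, 'cx': 322.0326423009369, 'cy': 192.90998087480267, 'dist': array([-0.01860422,  0.        ,  0.        ,  0.        ,  0.        ]), 'rvec': array([ 2.37564674, -0.64903932,  0.25657007]), 'tvec': array([-470.8603418 ,  235.63007397,  607.43057491])}
{'time': 0.1, 'joint_pos': array([ 5.93927189e+01,  7.51138463e+00,  8.53276964e+01,  3.15872918e-04,
        8.72623583e+01, -4.89161537e+00]), 'qd': array([ 0.04163669, -0.13469404, -0.17026386,  0.03986797,  0.05565322,
       -0.03829945]), 'joint_efforts': array([ 2.00802591e-03, -5.70953429e+01, -5.01940119e+01, -7.71420150e-05,
        8.16508866e-03, -4.72405304e-05]), 'tool_pos': array([260.0511904 , 540.15838113, 249.29839296]), 'tcp_rot': array([-1.79898957e+02, -8.96417815e-03,  1.54284311e+02]), 'ft_force': array([0.70710807, 0.81461224, 0.68407315]), 'wrist_torque': array([-0.01331255, -0.00347005, -0.00861955]), 'grip_force': 0.0, 'finger_gap': 85.46220624474722}
```

View pics/top0.png

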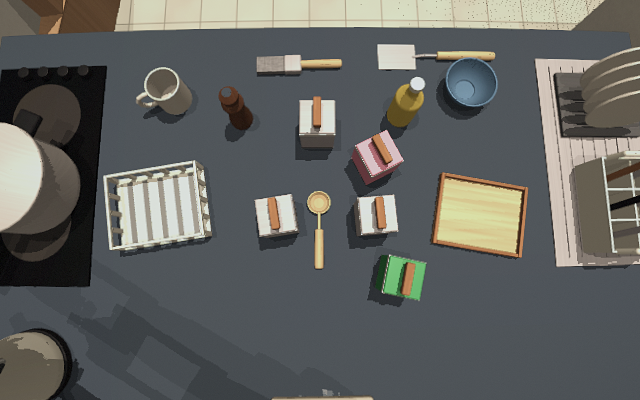

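View pics/side0.png

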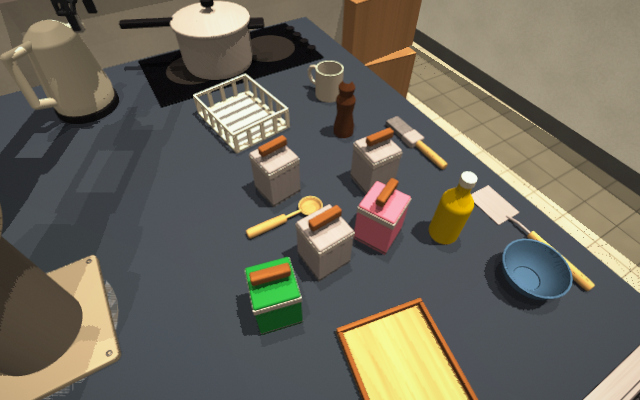

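The top view shows white tins at about (317,120), (275,215) and (377,214). The drainer is on the left near (158,205), the tray on the right near (480,215), and the pink and green tins are decoys. I'll enlarge it to read the handle corners.

```bash
cat > h.py <<'E'
import numpy as np,cv2
from bench import r
def pix2w(name,uv,z):
    c=r.calibration(name);f=200/np.tan(np.radians(c["vfov"]/2))
    K=np.array([[f,0,c["cx"]],[0,f,c["cy"]],[0,0,1]])
    R=cv2.Rodrigues(c["rvec"])[0];o=-R.T@c["tvec"]
    n=cv2.undistortPoints(np.array(uv,float).reshape(-1,1,2),K,c["dist"]).reshape(-1,2)
    d=np.c_[n,np.ones(len(n))]@R
    return o+d*((z-o[2])/d[:,2])[:,None]
E
python3 - <<'E'
import cv2,numpy as np
p=cv2.imread("pics/top0.png")
a=cv2.resize(p[85:245,250:410],None,fx=3.7,fy=3.7,interpolation=cv2.INTER_CUBIC);cv2.imwrite("pics/c1.png",a)
# brown handle segmentation
hsv=cv2.cvtColor(p,cv2.COLOR_BGR2HSV)
from h import *
m=((hsv[...,0]<15)&(hsv[...,1]>140)&(hsv[...,2]>90)).astype(np.uint8)
n,l,s,c=cv2.connectedComponentsWithStats(m)
for i in range(1,n):
    if 60<s[i,4]<600:
        ys,xs=np.where(l==i);rc=cv2.minAreaRect(np.c_[xs,ys].astype(np.float32))
        b=pix2w("top",cv2.boxPoints(rc),140);print(s[i],c[i].round(1),rc,b.round(0)[:,:2].tolist())
for uv,z in(([(437,174),(527,186),(521,257),(432,243)],18),([(105,173),(201,161),(211,236),(109,248)],60)):
    w=pix2w("top",uv,z);print(w.round(0)[:,:2].tolist(),w.mean(0).round(0))
E
```

```text
[433 173  79  83 189] [458.4 230.9] ((456.89825439453125, 230.2718505859375), (106.51766204833984, 51.595375061035156), 49.573917388916016) [[495.0, -156.0], [558.0, -234.0], [403.0, -356.0], [343.0, -277.0]]
[[581.0, -264.0], [552.0, -469.0], [394.0, -442.0], [428.0, -245.0]] [ 489. -355.   18.]
[[582.0, 456.0], [605.0, 250.0], [447.0, 224.0], [423.0, 437.0]] [514. 342.  60.]
```

View pics/c1.png

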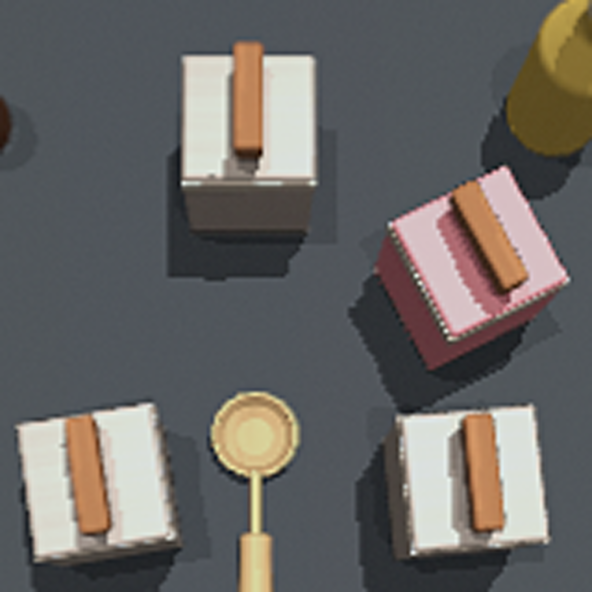

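The crop shows handle corners for the far tin A at (235..262, 43..150), for left tin B (67,418)-(108,527) and for right tin C (464,415)-(502,526). The spoon lies between B and C.

```bash
python3 - <<'E'
from h import *
H=dict(A=[(235,43),(262,43),(262,151),(233,151)],B=[(67,418),(95,415),(108,528),(82,533)],C=[(464,415),(491,413),(502,527),(474,530)])
L=dict(A=[(182,57),(315,55),(316,180),(181,182)],B=[(18,425),(155,404),(178,540),(37,558)],C=[(398,418),(535,406),(548,540),(411,553)])
for k in H:
    for D,z in((H,140),(L,108)):
        w=pix2w("top",(np.array(D[k])+.5)/3.7-.5+[250,85],z)[:,:2]
        e=(w[0]+w[1]-w[2]-w[3])/2
        print(k,z,w.mean(0).round(1),"len",np.linalg.norm(e).round(1),"yaw",np.degrees(np.arctan2(e[1],e[0])).round(1))
for n,uv,z in(("tray",[(437,174),(527,186),(521,257),(432,243)],18),("dr",[(105,173),(201,161),(211,236),(109,248)],60)):
    w=pix2w("top",uv,z);e=w[0]+w[1]-w[2]-w[3];print(n,np.degrees(np.arctan2(e[1],e[0])))
d=np.load("pics/top0.npy");print(d[105,318],d[210,272],d[212,380],d[215,480])
E
```

```text
A 140 [682.9   3.6] len 59.5 yaw -1.0
A 108 [683.1   3.5] len 71.7 yaw -0.5
B 140 [485.7  85.7] len 58.0 yaw 7.3
B 108 [484.7  84.8] len 71.8 yaw 9.1
C 140 [ 484.8 -112.8] len 58.1 yaw 3.3
C 108 [ 483.9 -112.9] len 71.3 yaw 3.7
tray -8.625190529739323
dr 8.27694558587385
721.50696 693.6282 695.09753 827.48724
```

```bash
cat >> h.py <<'E'
from scipy.spatial.transform import Rotation as Ro
def to(x,y,z,yaw):
    s=r.sense();R=Ro.from_euler("xyz",s["tcp_rot"],degrees=True);T=Ro.from_euler("xyz",[180,0,yaw],degrees=True)
    d=np.array([x,y,z])-s["tool_pos"]
    print("t",round(s["time"],2),"pos",s["tool_pos"].round(1),"rpy",s["tcp_rot"].round(2),"F",s["ft_force"].round(2),"gap",round(s["finger_gap"],1),"grip",round(s["grip_force"],1))
    print("turn",(R.inv()*T).as_rotvec(degrees=True).round(2),"then shift",T.inv().apply(d).round(1))
E
python3 -m handwheel '[[0,0,-0.01,0,0,-6.78,0.085],[0,0,-0.01,0,0,-6.78,0.085],[0,0,-0.01,0,0,-6.78,0.085],[0,0,-0.01,0,0,-6.78,0.085],[0,0,-0.01,0,0,-6.78,0.085],[0,0,0,0,0,0,0.085]]' 50
python3 -m handwheel '[[-0.0113,-0.0345,0,0,0,0,0.085],[-0.0113,-0.0345,0,0,0,0,0.085],[-0.0113,-0.0345,0,0,0,0,0.085],[-0.0113,-0.0345,0,0,0,0,0.085],[-0.0113,-0.0345,0,0,0,0,0.085],[-0.0113,-0.0345,0,0,0,0,0.085],[-0.0113,-0.0345,0,0,0,0,0.085]]'
python3 -m handwheel '[[-0.0113,-0.0345,0,0,0,0,0.085],[-0.0113,-0.0345,0,0,0,0,0.085],[-0.0113,-0.0345,0,0,0,0,0.085],[-0.0113,-0.0345,0,0,0,0,0.085],[-0.0113,-0.0345,0,0,0,0,0.085],[-0.0113,-0.0345,0,0,0,0,0.085],[-0.0113,-0.0345,0,0,0,0,0.085],[0,0,0,0,0,0,0.085]]'
python3 - <<'E'
from h import *
print(r.tip_reach);to(485.2,85.2,200,188.2)
E
```

```text
time: 0.6
tool_pos: [260.7, 541.2, 302.3]
tcp_rot: [179.9, 0.1, -171.5]
ft_force: [1.1, 0.6, 0.7]
finger_gap: 85.0
grip_force: 0.0
time: 1.18
tool_pos: [373.1, 311.1, 299.3]
tcp_rot: [-180.0, -0.0, -172.1]
ft_force: [0.7, -0.3, 0.3]
finger_gap: 84.9
grip_force: 0.0
time: 1.85
tool_pos: [487.2, 79.7, 299.1]
tcp_rot: [-179.9, -0.1, -172.4]
ft_force: [0.1, -0.2, 0.2]
finger_gap: 84.6
grip_force: 0.0
19.0
t 1.85 pos [487.2  79.7 299.1] rpy [-1.7986e+02 -5.0000e-02 -1.7236e+02] F [ 0.05 -0.16  0.18] gap 84.6 grip 0.0
turn [-0.14 -0.05 -0.56] then shift [ 1.2  5.8 99.1]
```

```bash

python3 -m handwheel '[[0,0,0.02,0,0,0,0.06],[0,0,0.02,0,0,0,0.06],[0,0,0.02,0,0,0,0.06],[0,0,0.02,0,0,0,0.06],[0,0,0.02,0,0,0,0.06],[0,0,0,0,0,0,0.06],[0,0,0,0,0,0,0.06]]' >/dev/null
python3 - <<'E'
from h import *
to(485.2,85.2,133,188.2)
p,d=r.snapshot("wrist");cv2.imwrite("pics/w1.png",p)
to(485.2,85.2,133,188.2)
E
```

```text
t 2.43 pos [484.4  85.1 198.8] rpy [ 179.98   -0.21 -171.95] F [ 0.7  -0.7  -0.25] gap 60.1 grip 0.0
turn [ 0.02 -0.21 -0.15] then shift [-0.9 -0.  65.8]
t 2.48 pos [485.4  85.2 200.4] rpy [ 1.8000e+02 -4.0000e-02 -1.7192e+02] F [0.54 0.03 0.56] gap 60.5 grip 0.0
turn [ 0.   -0.04 -0.12] then shift [ 0.2  0.  67.4]
```

View pics/w1.png

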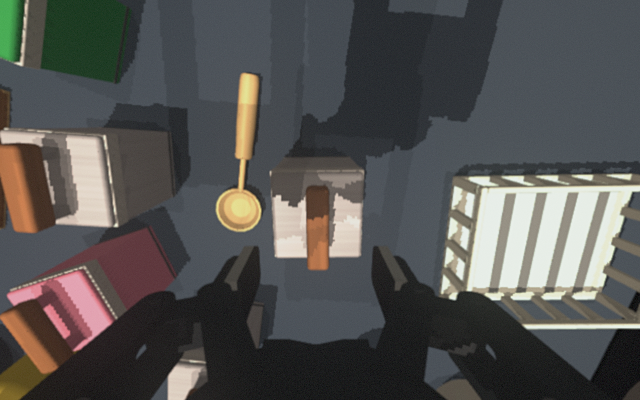

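The wrist view shows the handle (≈317,228) centred between the fingers. I'll descend, grip, lift slightly and weigh.

```bash

python3 -m handwheel '[[0,0,0.017,0,0,0,0.06],[0,0,0.017,0,0,0,0.06],[0,0,0.017,0,0,0,0.06],[0,0,0.016,0,0,0,0.06],[0,0,0,0,0,0,0.06],[0,0,0,0,0,0,0]]' 50
python3 -m handwheel '[[0,0,0,0,0,0,0],[0,0,0,0,0,0,0],[0,0,0,0,0,0,0],[0,0,0,0,0,0,0],[0,0,0,0,0,0,0],[0,0,0,0,0,0,0]]'
python3 -m handwheel '[[0,0,-0.005,0,0,0,0],[0,0,-0.005,0,0,0,0],[0,0,-0.005,0,0,0,0],[0,0,-0.005,0,0,0,0],[0,0,0,0,0,0,0],[0,0,0,0,0,0,0],[0,0,0,0,0,0,0],[0,0,0,0,0,0,0]]'
for i in 1 2 3; do python3 -m handwheel '[[0,0,0,0,0,0,0]]' | grep -E "pos|force|gap"; done
```

```text
time: 2.98
tool_pos: [485.9, 85.1, 134.2]
tcp_rot: [180.0, 0.0, -171.9]
ft_force: [0.9, -0.4, -0.6]
finger_gap: 49.1
grip_force: 0.0
time: 3.48
tool_pos: [487.0, 85.5, 135.1]
tcp_rot: [180.0, 0.2, -171.8]
ft_force: [0.1, 2.4, 6.9]
finger_gap: 15.1
grip_force: 50.2
time: 4.15
tool_pos: [485.4, 85.0, 152.9]
tcp_rot: [180.0, -0.0, -171.8]
ft_force: [-0.4, -0.0, -4.8]
finger_gap: 15.3
grip_force: 48.9
tool_pos: [485.4, 85.0, 152.9]
ft_force: [-0.1, -0.8, -4.5]
finger_gap: 14.9
grip_force: 48.9
tool_pos: [485.5, 85.0, 153.0]
ft_force: [0.7, -1.0, -3.8]
finger_gap: 15.3
grip_force: 48.9
tool_pos: [485.6, 85.0, 153.1]
ft_force: [-0.1, 0.4, -3.8]
finger_gap: 14.8
grip_force: 48.9
```

Tin B weighs about 4.2 N, so it is the half-full one. I'll put it back and go to C.

```bash

python3 -m handwheel '[[0,0,0.005,0,0,0,0],[0,0,0.005,0,0,0,0],[0,0,0.004,0,0,0,0],[0,0,0.003,0,0,0,0],[0,0,0.001,0,0,0,0],[0,0,0,0,0,0,0],[0,0,0,0,0,0,0]]'
python3 -m handwheel '[[0,0,0,0,0,0,0.06],[0,0,0,0,0,0,0.06],[0,0,0,0,0,0,0.06],[0,0,-0.01,0,0,0,0.06],[0,0,-0.025,0,0,0,0.06],[0,0,-0.03,0,0,0,0.06],[0,0,0,0,0,4.7,0.06],[0,0,0,0,0,0,0.06]]'
python3 -c "
from h import *
to(484.4,-112.8,200,183.5)"
```

```text
time: 4.98
tool_pos: [485.7, 85.1, 135.3]
tcp_rot: [180.0, 0.0, -171.8]
ft_force: [-0.9, 0.5, -1.9]
finger_gap: 15.0
grip_force: 49.2
time: 5.65
tool_pos: [487.5, 85.1, 203.7]
tcp_rot: [180.0, 0.3, -176.7]
ft_force: [-0.1, 0.1, -0.8]
finger_gap: 60.0
grip_force: 0.0
t 5.65 pos [487.5  85.1 203.7] rpy [ 180.      0.32 -176.73] F [-0.09  0.1  -0.85] gap 60.0 grip 0.0
turn [ 0.    0.32 -0.23] then shift [  15.1 -197.4    3.7]
```

```bash

python3 -m handwheel '[[0.0022,-0.0329,0,0,0,0,0.06],[0.0022,-0.0329,0,0,0,0,0.06],[0.0022,-0.0329,0,0,0,0,0.06],[0.0022,-0.0329,0,0,0,0,0.06],[0.0022,-0.0329,0,0,0,0,0.06],[0.0022,-0.0329,0,0,0,0,0.06],[0,0,0,0,0,0,0.06],[0,0,0,0,0,0,0.06]]' >/dev/null
python3 -m handwheel '[[0,0,0,0,0,0,0.06],[0,0,0,0,0,0,0.06]]'
python3 -c "
from h import *
to(484.4,-112.8,135,183.5)"
```

```text
time: 6.48
tool_pos: [484.3, -111.8, 199.9]
tcp_rot: [180.0, -0.0, -176.4]
ft_force: [-0.5, -0.1, 0.6]
finger_gap: 60.0
grip_force: 0.0
t 6.48 pos [ 484.3 -111.8  199.9] rpy [ 1.7996e+02 -4.0000e-02 -1.7642e+02] F [-0.49 -0.08  0.64] gap 60.0 grip 0.0
turn [ 0.04 -0.04  0.08] then shift [-0.  -1.  64.9]
```

```bash

python3 -m handwheel '[[0,-0.001,0.017,0,0,0,0.06],[0,0,0.017,0,0,0,0.06],[0,0,0.017,0,0,0,0.06],[0,0,0.014,0,0,0,0.06],[0,0,0,0,0,0,0.06],[0,0,0,0,0,0,0]]' 50
python3 -m handwheel '[[0,0,0,0,0,0,0],[0,0,0,0,0,0,0],[0,0,0,0,0,0,0],[0,0,0,0,0,0,0],[0,0,0,0,0,0,0]]'
python3 -m handwheel '[[0,0,-0.005,0,0,0,0],[0,0,-0.005,0,0,0,0],[0,0,-0.005,0,0,0,0],[0,0,-0.005,0,0,0,0],[0,0,0,0,0,0,0],[0,0,0,0,0,0,0],[0,0,0,0,0,0,0],[0,0,0,0,0,0,0]]'
for i in 1 2 3; do python3 -m handwheel '[[0,0,0,0,0,0,0]]' | grep -E "pos|force|gap"; done
```

```text
time: 6.98
tool_pos: [483.9, -112.5, 134.6]
tcp_rot: [179.9, -0.1, -176.4]
ft_force: [1.2, -0.0, -1.1]
finger_gap: 49.1
grip_force: 0.0
time: 7.4
tool_pos: [485.6, -114.1, 136.8]
tcp_rot: [-179.9, 0.1, -176.5]
ft_force: [-0.1, -0.3, 6.3]
finger_gap: 15.0
grip_force: 49.8
time: 8.07
tool_pos: [484.3, -113.7, 154.9]
tcp_rot: [180.0, -0.0, -176.5]
ft_force: [-0.1, 0.4, -2.0]
finger_gap: 15.3
grip_force: 48.8
tool_pos: [484.3, -113.7, 154.9]
ft_force: [-0.6, 0.1, -2.7]
finger_gap: 15.0
grip_force: 48.8
tool_pos: [484.4, -113.7, 155.0]
ft_force: [-0.6, 0.1, -2.1]
finger_gap: 14.7
grip_force: 48.8
tool_pos: [484.5, -113.7, 155.1]
ft_force: [0.8, -0.5, -1.9]
finger_gap: 14.7
grip_force: 48.8
```

Tin C weighs about 2 N, so it is the empty one, which makes A the full one. I'll carry C to the drainer.

```bash

python3 -m handwheel '[[0,0,-0.01,0,0,-1,0],[0,0,-0.02,0,0,-1,0],[0,0,-0.03,0,0,-1,0],[0,0,-0.03,0,0,-1,0],[0,0,-0.03,0,0,-0.8,0],[0,0,-0.025,0,0,0,0],[0,0,-0.015,0,0,0,0],[0,0,0,0,0,0,0]]'
python3 -m handwheel '[[-0.0021,0.01,0,0,0,0,0],[-0.0043,0.02,0,0,0,0,0],[-0.0064,0.03,0,0,0,0,0],[-0.0075,0.035,0,0,0,0,0],[-0.0075,0.035,0,0,0,0,0],[-0.0075,0.035,0,0,0,0,0],[-0.0075,0.035,0,0,0,0,0],[-0.0075,0.035,0,0,0,0,0]]'
python3 -m handwheel '[[-0.0075,0.035,0,0,0,0,0],[-0.0075,0.035,0,0,0,0,0],[-0.0075,0.035,0,0,0,0,0],[-0.0075,0.035,0,0,0,0,0],[-0.0064,0.03,0,0,0,0,0],[-0.0043,0.02,0,0,0,0,0],[-0.0026,0.012,0,0,0,0,0],[-0.0021,0.01,0,0,0,0,0]]'
python3 -m handwheel '[[0,0,0,0,0,0,0],[0,0,0,0,0,0,0],[0,0,0,0,0,0,0]]' >/dev/null
python3 - <<'E'
from h import *
to(514,342,146,188.3)
p,d=r.snapshot("top");p2,d=r.snapshot("side")
cv2.imwrite("pics/m1.png",np.vstack([cv2.resize(p[100:320,80:420],(800,518))[:300],p2[0:240,80:480].repeat(2,1)[:, :800]]))
E
```

```text
time: 8.98
tool_pos: [486.2, -114.3, 320.9]
tcp_rot: [-179.8, 0.4, -171.7]
ft_force: [0.6, -0.1, -0.3]
finger_gap: 15.0
grip_force: 48.9
time: 9.65
tool_pos: [499.0, 128.3, 313.0]
tcp_rot: [180.0, -0.2, -171.7]
ft_force: [1.4, -1.0, -1.7]
finger_gap: 15.1
grip_force: 48.9
time: 10.32
tool_pos: [513.6, 343.6, 313.1]
tcp_rot: [-179.9, -0.2, -171.6]
ft_force: [0.3, -0.6, -1.8]
finger_gap: 14.9
grip_force: 49.0
t 10.57 pos [515.  341.2 315.1] rpy [-1.7996e+02 -2.0000e-02 -1.7177e+02] F [-0.81 -0.02 -1.24] gap 15.1 grip 49.0
turn [-0.04 -0.02 -0.07] then shift [  0.8   0.9 169.1]
```

View pics/m1.png

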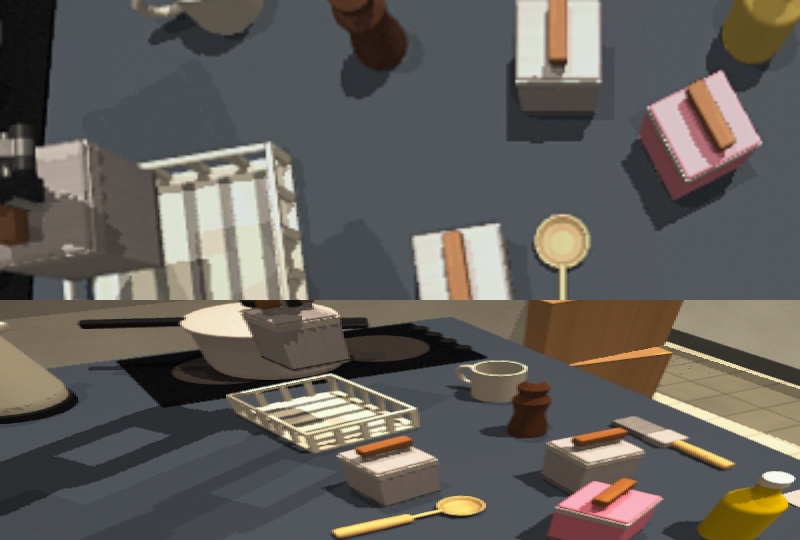

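The tin hangs upright and looks placed over the drainer, allowing for parallax. I'll lower it.

```bash

python3 -m handwheel '[[0,0,0.01,0,0,0,0],[0,0,0.02,0,0,0,0],[0,0,0.025,0,0,0,0],[0,0,0.025,0,0,0,0],[0,0,0.025,0,0,0,0],[0,0,0.02,0,0,0,0],[0,0,0.015,0,0,0,0],[0,0,0.01,0,0,0,0]]'
python3 -m handwheel '[[0,0,0.007,0,0,0,0],[0,0,0.005,0,0,0,0],[0,0,0.003,0,0,0,0],[0,0,0.002,0,0,0,0],[0,0,0.002,0,0,0,0],[0,0,0.001,0,0,0,0],[0,0,0.001,0,0,0,0],[0,0,0,0,0,0,0]]'
python3 -m handwheel '[[0,0,0,0,0,0,0]]'
```

```text
time: 11.33
tool_pos: [513.7, 341.0, 162.2]
tcp_rot: [-179.9, -0.2, -171.8]
ft_force: [0.3, 0.9, -2.7]
finger_gap: 15.2
grip_force: 48.9
time: 12.0
tool_pos: [514.9, 342.4, 144.5]
tcp_rot: [180.0, 0.0, -171.7]
ft_force: [0.1, 0.7, -2.3]
finger_gap: 14.8
grip_force: 48.9
time: 12.08
tool_pos: [515.0, 342.4, 144.6]
tcp_rot: [180.0, 0.0, -171.7]
ft_force: [0.5, 0.0, -1.9]
finger_gap: 15.3
grip_force: 48.9
```

```bash

python3 -m handwheel '[[0,0,0.0007,0,0,0,0],[0,0,0.0007,0,0,0,0],[0,0,0.0006,0,0,0,0],[0,0,0,0,0,0,0],[0,0,0,0,0,0,0],[0,0,0,0,0,0,0]]'
python3 -m handwheel '[[0,0,0,0,0,0,0.06],[0,0,0,0,0,0,0.06],[0,0,0,0,0,0,0.06],[0,0,-0.01,0,0,0,0.06],[0,0,-0.02,0,0,0,0.06],[0,0,-0.03,0,0,0,0.06],[0,0,-0.03,0,0,0,0.06],[0,0,0,0,0,0,0.06]]'
python3 -c "
from h import *
p,d=r.snapshot('wrist');cv2.imwrite('pics/w2.png',p)
to(683,3.5,232,179.2)"
```

```text
time: 12.58
tool_pos: [515.1, 342.4, 142.9]
tcp_rot: [180.0, 0.0, -171.7]
ft_force: [-1.9, -1.9, 4.6]
finger_gap: 15.1
grip_force: 49.8
time: 13.25
tool_pos: [517.6, 344.0, 241.0]
tcp_rot: [179.8, 0.6, -171.7]
ft_force: [1.4, -0.3, 1.3]
finger_gap: 60.3
grip_force: 0.0
t 13.3 pos [517.1 343.6 238.1] rpy [ 179.82    0.47 -171.71] F [ 0.36 -0.13 -0.5 ] gap 60.1 grip 0.0
turn [0.22 0.46 9.09] then shift [-170.7 -337.8    6.1]
```

View pics/w2.png

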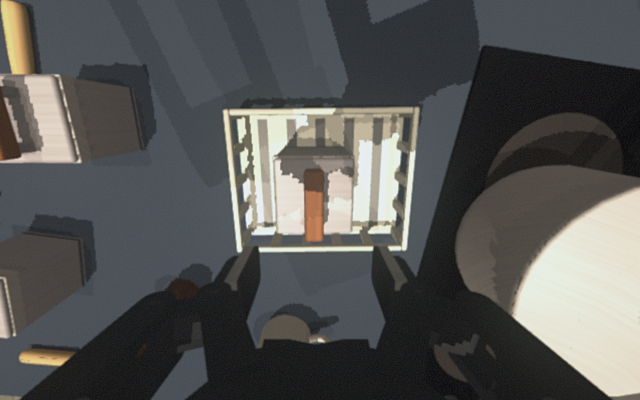

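Tin C stands upright inside the drainer (handle at about 315,205). Next is A.

```bash

python3 -m handwheel '[[0,0,0,0,0,4.5,0.06],[0,0,0,0,0,4.5,0.06],[-0.0157,-0.0306,0,0,0,0,0.06],[-0.0157,-0.0306,0,0,0,0,0.06],[-0.0157,-0.0306,0,0,0,0,0.06],[-0.0157,-0.0306,0,0,0,0,0.06],[-0.0157,-0.0306,0,0,0,0,0.06],[-0.0157,-0.0306,0,0,0,0,0.06]]'
python3 -m handwheel '[[-0.0157,-0.0306,0,0,0,0,0.06],[-0.0157,-0.0306,0,0,0,0,0.06],[-0.0157,-0.0306,0,0,0,0,0.06],[-0.0157,-0.0306,0,0,0,0,0.06],[-0.0157,-0.0306,0,0,0,0,0.06],[0,0,0,0,0,0,0.06],[0,0,0,0,0,0,0.06],[0,0,0,0,0,0,0.06]]' >/dev/null
python3 -m handwheel '[[0,0,0.01,0,0,0,0.06],[0,0,0.01,0,0,0,0.06],[0,0,0.01,0,0,0,0.06],[0,0,0,0,0,0,0.06],[0,0,0,0,0,0,0.06]]' >/dev/null
python3 -c "
from h import *
to(683,3.5,135,179.2)"
```

```text
time: 13.97
tool_pos: [606.9, 156.0, 231.9]
tcp_rot: [-180.0, -0.0, 179.3]
ft_force: [0.8, 0.7, 0.3]
finger_gap: 59.8
grip_force: 0.0
t 15.05 pos [682.2   4.4 200.3] rpy [179.99  -0.18 179.34] F [-0.11  0.27  1.65] gap 59.7 grip 0.0
turn [ 0.01 -0.18  0.14] then shift [-0.8 -0.8 65.3]
```

```bash

python3 -m handwheel '[[-0.001,-0.001,0.017,0,0,0,0.06],[0,0,0.017,0,0,0,0.06],[0,0,0.017,0,0,0,0.06],[0,0,0.014,0,0,0,0.06],[0,0,0,0,0,0,0.06],[0,0,0,0,0,0,0]]' 70
python3 -m handwheel '[[0,0,0,0,0,0,0],[0,0,0,0,0,0,0],[0,0,0,0,0,0,0],[0,0,0,0,0,0,0],[0,0,0,0,0,0,0]]'
python3 -m handwheel '[[0,0,-0.005,0,0,0,0],[0,0,-0.005,0,0,0,0],[0,0,-0.005,0,0,0,0],[0,0,-0.005,0,0,0,0],[0,0,0,0,0,0,0],[0,0,0,0,0,0,0],[0,0,0,0,0,0,0],[0,0,0,0,0,0,0]]'
for i in 1 2 3; do python3 -m handwheel '[[0,0,0,0,0,0,0]]' | grep -E "pos|force|gap"; done
```

```text
time: 15.55
tool_pos: [683.7, 2.8, 136.5]
tcp_rot: [180.0, -0.1, 179.3]
ft_force: [-0.2, -0.1, 0.1]
finger_gap: 49.4
grip_force: 0.0
time: 15.97
tool_pos: [685.5, 3.0, 139.3]
tcp_rot: [180.0, 0.2, 179.3]
ft_force: [0.9, 2.5, 6.2]
finger_gap: 14.2
grip_force: 71.2
time: 16.63
tool_pos: [684.0, 2.6, 156.7]
tcp_rot: [-180.0, -0.1, 179.3]
ft_force: [-0.1, 0.1, -7.8]
finger_gap: 14.5
grip_force: 69.4
tool_pos: [684.0, 2.6, 156.7]
ft_force: [0.7, -0.2, -7.3]
finger_gap: 14.4
grip_force: 69.4
tool_pos: [684.1, 2.6, 156.9]
ft_force: [-1.0, 0.6, -7.9]
finger_gap: 14.4
grip_force: 69.4
tool_pos: [684.2, 2.6, 157.0]
ft_force: [0.2, -0.0, -6.7]
finger_gap: 14.5
grip_force: 69.4
```

A weighs about 7.4 N, so it is full. I'll lift it high over the pink tin and the soap, then carry it to the tray.

```bash

python3 -m handwheel '[[0,0,-0.01,0,0,1.3,0],[0,0,-0.02,0,0,1.3,0],[0,0,-0.03,0,0,1.3,0],[0,0,-0.035,0,0,1.3,0],[0,0,-0.035,0,0,1.3,0],[0,0,-0.03,0,0,1.3,0],[0,0,-0.02,0,0,0,0],[0,0,-0.01,0,0,0,0]]'
python3 -m handwheel '[[0.0037,-0.01,0,0,0,0,0],[0.0073,-0.02,0,0,0,0,0],[0.0102,-0.028,0,0,0,0,0],[0.011,-0.03,0,0,0,0,0],[0.011,-0.03,0,0,0,0,0],[0.011,-0.03,0,0,0,0,0],[0.011,-0.03,0,0,0,0,0],[0.011,-0.03,0,0,0,0,0]]'
python3 -m handwheel '[[0.011,-0.03,0,0,0,0,0],[0.011,-0.03,0,0,0,0,0],[0.011,-0.03,0,0,0,0,0],[0.011,-0.03,0,0,0,0,0],[0.0095,-0.026,0,0,0,0,0],[0.0066,-0.018,0,0,0,0,0],[0.0037,-0.01,0,0,0,0,0],[0,0,0,0,0,0,0]]'
python3 -m handwheel '[[0,0,0,0,0,0,0],[0,0,0,0,0,0,0]]' >/dev/null
python3 -c "
from h import *
to(489,-355,147,171.4)
p,d=r.snapshot('side');p2,d=r.snapshot('wrist');cv2.imwrite('pics/m2.png',cv2.resize(np.hstack([p,p2]),(800,250)))"
```

```text
time: 17.55
tool_pos: [685.4, 2.5, 353.5]
tcp_rot: [180.0, 0.4, 171.4]
ft_force: [-0.0, -0.2, -6.5]
finger_gap: 14.4
grip_force: 69.5
time: 18.22
tool_pos: [576.0, -193.2, 344.7]
tcp_rot: [180.0, -0.2, 171.5]
ft_force: [0.7, -0.4, -7.9]
finger_gap: 14.6
grip_force: 69.3
time: 18.88
tool_pos: [487.0, -356.4, 345.2]
tcp_rot: [180.0, -0.2, 171.3]
ft_force: [0.6, 0.0, -7.3]
finger_gap: 14.4
grip_force: 69.3
t 19.05 pos [ 489.4 -353.6  346.3] rpy [ 1.7992e+02 -6.0000e-02  1.7151e+02] F [ 0.13  0.62 -7.33] gap 14.3 grip 69.4
turn [ 0.08 -0.06  0.11] then shift [ 1.000e-01 -1.400e+00  1.993e+02]
```

View pics/m2.png

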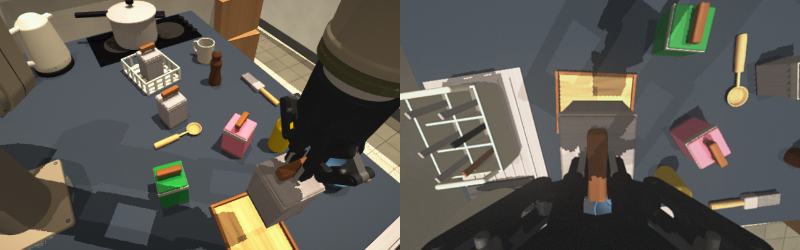

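Both views show the tin over the tray and upright, and the other objects in place. I'll lower it.

```bash

python3 -m handwheel '[[0,0,0.01,0,0,0,0],[0,0,0.02,0,0,0,0],[0,0,0.03,0,0,0,0],[0,0,0.03,0,0,0,0],[0,0,0.03,0,0,0,0],[0,0,0.025,0,0,0,0],[0,0,0.02,0,0,0,0],[0,0,0.012,0,0,0,0]]'
python3 -m handwheel '[[0,0,0.006,0,0,0,0],[0,0,0.005,0,0,0,0],[0,0,0.003,0,0,0,0],[0,0,0.002,0,0,0,0],[0,0,0.002,0,0,0,0],[0,0,0.002,0,0,0,0],[0,0,0,0,0,0,0],[0,0,0,0,0,0,0]]'
python3 -m handwheel '[[0,0,0.001,0,0,0,0],[0,0,0.001,0,0,0,0],[0,0,0,0,0,0,0],[0,0,0,0,0,0,0]]'
```

```text
time: 19.82
tool_pos: [488.1, -352.5, 166.0]
tcp_rot: [179.8, -0.2, 171.5]
ft_force: [-0.2, -1.2, -8.4]
finger_gap: 14.0
grip_force: 69.3
time: 20.48
tool_pos: [489.4, -354.6, 150.6]
tcp_rot: [-180.0, 0.0, 171.5]
ft_force: [0.7, 0.0, -7.4]
finger_gap: 14.4
grip_force: 69.3
time: 20.82
tool_pos: [489.3, -354.4, 148.2]
tcp_rot: [180.0, -0.0, 171.5]
ft_force: [-0.2, -0.0, -7.9]
finger_gap: 14.5
grip_force: 69.3
```

```bash

python3 -m handwheel '[[0,0,0.001,0,0,0,0],[0,0,0.001,0,0,0,0],[0,0,0.0005,0,0,0,0],[0,0,0.0005,0,0,0,0],[0,0,0,0,0,0,0],[0,0,0,0,0,0,0]]'
python3 -m handwheel '[[0,0,0.0004,0,0,0,0],[0,0,0.0004,0,0,0,0],[0,0,0,0,0,0,0],[0,0,0,0,0,0,0]]'
```

```text
time: 21.32
tool_pos: [489.4, -354.5, 145.4]
tcp_rot: [-180.0, 0.0, 171.5]
ft_force: [0.8, 0.5, -6.6]
finger_gap: 14.3
grip_force: 69.5
time: 21.65
tool_pos: [489.6, -354.6, 145.4]
tcp_rot: [-180.0, 0.0, 171.5]
ft_force: [-2.1, 2.9, 3.2]
finger_gap: 14.3
grip_force: 70.8
```

Contact made. I'll release, retreat, and check.

```bash

python3 -m handwheel '[[0,0,0,0,0,0,0.06],[0,0,0,0,0,0,0.06],[0,0,0,0,0,0,0.06],[0,0,-0.01,0,0,0,0.06],[0,0,-0.02,0,0,0,0.06],[0,0,-0.03,0,0,0,0.06],[0,0,-0.03,0,0,0,0.06],[0,0,-0.03,0,0,0,0.06]]'
python3 -m handwheel '[[0,0,-0.04,0,0,0,0.06],[0,0,-0.04,0,0,0,0.06],[0,0,-0.03,0,0,0,0.06],[0.04,0,0,0,0,0,0.06],[0.04,0,0,0,0,0,0.06],[0.04,0,0,0,0,0,0.06],[0.01,0,0,0,0,0,0.06],[0,0,0,0,0,0,0.06]]'
python3 -m handwheel '[[0,0,0,0,0,0,0.06],[0,0,0,0,0,0,0.06],[0,0,0,0,0,0,0.06],[0,0,0,0,0,0,0.06]]' 
python3 -c "
from h import *
p,d=r.snapshot('top');cv2.imwrite('pics/t2.png',p)"
```

```text
time: 22.32
tool_pos: [489.2, -354.4, 266.6]
tcp_rot: [-180.0, 0.0, 171.5]
ft_force: [1.1, -1.0, -0.9]
finger_gap: 59.6
grip_force: 0.0
time: 22.98
tool_pos: [358.8, -335.3, 376.2]
tcp_rot: [-179.9, 0.1, 171.4]
ft_force: [-0.0, -0.3, 0.2]
finger_gap: 60.3
grip_force: 0.0
time: 23.32
tool_pos: [361.7, -335.2, 374.2]
tcp_rot: [180.0, -0.0, 171.5]
ft_force: [0.0, -0.9, -0.5]
finger_gap: 59.8
grip_force: 0.0
```

View pics/t2.png

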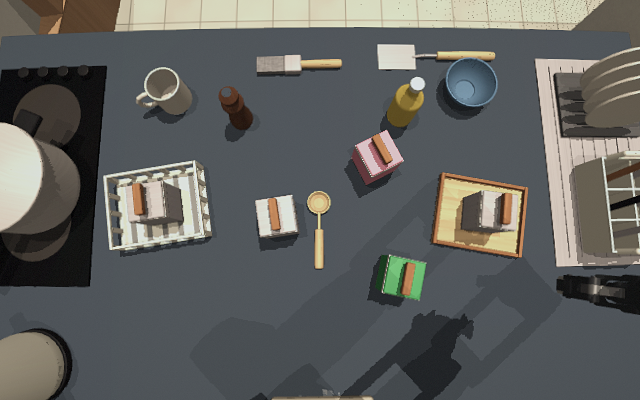

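The final view shows C upright in the drainer (about 150,200), A upright on the tray (about 490,210), B at (275,215) where it started, and the bystanders unmoved.

```bash
python3 -c "
from bench import r
print(r.hand_in())"
```

```text
the job is handed in; nothing more can be done
None
```

I handed the job in at about 23 s with the full tin (7.4 N) on the tray, the empty one (about 2 N) in the drainer and the half-full one (about 4.2 N) back in its place; the last picture shows all three upright and nothing else moved, but hand-in returned no verdict.

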